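# Transfer a row of containers to the other rack in reverse order

### The job

Move the four containers from the full rack into the empty rack in reverse order: the one at the left end of the full rack, as seen from the robot, goes into the right-end compartment of the empty rack, and so on along the row. Keep them upright all the way and leave each standing in the middle of its own compartment.

Things in the scene. Friction and masses are not known exactly. Their poses are not given: they have to be found in the camera images.
- bottle_stain_centre (a point): Centre (on its axis, half-way up) of the brown reagent bottle: brown bottle with a black screw cap, 48 mm across, 88 mm tall (straight round body at least to half height). z axis up along the container. It stands in one of the four compartments of the full rack; which one changes. A like bottle standing far back on the bench is not meant.
- oil_dropper_centre (a point): Centre (on its axis, half-way up) of the dropper bottle: slim brown dropper bottle with a pointed black rubber teat, 34 mm across, 102 mm tall (round body below, narrower above about 60 mm). z axis up along the container. It stands in one of the four compartments of the full rack; which one changes.
- objective_case_centre (a point): Centre (on its axis, half-way up) of the objective case: the shortest: a clear cylindrical case with a black screw cap and a microscope objective inside, 36 mm across (cap 38 mm), 64 mm tall. z axis up along the container. It stands in one of the four compartments of the full rack; which one changes.
- bottle_pbs_centre (a point): Centre (on its axis, half-way up) of the white reagent bottle: the widest: white reagent bottle with a blue screw cap, 56 mm across, 105 mm tall (straight round body at least to half height). z axis up along the container. It stands in one of the four compartments of the full rack; which one changes. A like bottle standing far back on the bench is not meant.
- full_rack: Low grey tray, fixed, 82 (x) by 316 mm (y), holding the containers at the start, on the left or the right of the worktop. Four compartments along its y axis, centres at y = -117, -39, 39, 117 mm, x = 0; +y is its left end as the robot sees it (yaw -0.19 to 0 rad). Pads inside: standing surface 9 mm above the worktop. Wall tops 14 mm above it. Origin: centre of the underside, at worktop height.
- empty_rack: Fixed tray of the same make and measures, empty at the start, on the other side. Compartments 74 mm square inside, walls 4 mm thick; centres at y = -117, -39, 39, 117 mm, x = 0; +y is its left end as the robot sees it (yaw -0.19 to 0 rad). A white pad in each: standing surface 9 mm above the worktop. Wall tops 14 mm above it. Origin: centre of the underside, at worktop height.
- pad_bottle_stain: The white pad (68 x 68 x 3 mm, fixed) in the full rack on which the brown reagent bottle stands at the start; all four pads look alike. Origin: centre of its underside, 6 mm above the worktop. It marks where the brown reagent bottle came from.
- pad_oil_dropper: The white pad (68 x 68 x 3 mm, fixed) in the full rack on which the dropper bottle stands at the start; all four pads look alike. Origin: centre of its underside, 6 mm above the worktop. It marks where the dropper bottle came from.
- pad_objective_case: The white pad (68 x 68 x 3 mm, fixed) in the full rack on which the objective case stands at the start; all four pads look alike. Origin: centre of its underside, 6 mm above the worktop. It marks where the objective case came from.
- pad_bottle_pbs: The white pad (68 x 68 x 3 mm, fixed) in the full rack on which the white reagent bottle stands at the start; all four pads look alike. Origin: centre of its underside, 6 mm above the worktop. It marks where the white reagent bottle came from.
Things that resemble listed ones, but are neither listed nor needed, are in the scene too. Of the things like the part that bears bottle_pbs_centre, leave any that is red; of the rest the smaller one is meant.

How it is judged:
At the end, for the whole second after the job is handed in: Each container stands upright (within 0.1 rad) on its pad in the compartment of the empty rack that mirrors its starting one (left end to right end, and so on), centre within 14 mm of the compartment centre along the rack x and y axes, and within 4 mm of its standing height (((y of pad_bottle_stain in the frame of full_rack between -0.137 and -0.097 m and y of bottle_stain_centre in the frame of empty_rack between 0.103 and 0.131 m) or (y of pad_bottle_stain in the frame of full_rack between -0.059 and -0.019 m and y of bottle_stain_centre in the frame of empty_rack between 0.025 and 0.053 m) or (y of pad_bottle_stain in the frame of full_rack between 0.019 and 0.059 m and y of bottle_stain_centre in the frame of empty_rack between -0.053 and -0.025 m) or (y of pad_bottle_stain in the frame of full_rack between 0.097 and 0.137 m and y of bottle_stain_centre in the frame of empty_rack between -0.131 and -0.103 m)) and x of bottle_stain_centre in the frame of empty_rack between -0.014 and 0.014 m and z of bottle_stain_centre in the frame of empty_rack between 0.049 and 0.057 m and angle between each of bottle_stain_centre, oil_dropper_centre, objective_case_centre, bottle_pbs_centre's own z axis and vertical below 0.1 rad and ((y of pad_oil_dropper in the frame of full_rack between -0.137 and -0.097 m and y of oil_dropper_centre in the frame of empty_rack between 0.103 and 0.131 m) or (y of pad_oil_dropper in the frame of full_rack between -0.059 and -0.019 m and y of oil_dropper_centre in the frame of empty_rack between 0.025 and 0.053 m) or (y of pad_oil_dropper in the frame of full_rack between 0.019 and 0.059 m and y of oil_dropper_centre in the frame of empty_rack between -0.053 and -0.025 m) or (y of pad_oil_dropper in the frame of full_rack between 0.097 and 0.137 m and y of oil_dropper_centre in the frame of empty_rack between -0.131 and -0.103 m)) and x of oil_dropper_centre in the frame of empty_rack between -0.014 and 0.014 m and z of oil_dropper_centre in the frame of empty_rack between 0.056 and 0.064 m and ((y of pad_objective_case in the frame of full_rack between -0.137 and -0.097 m and y of objective_case_centre in the frame of empty_rack between 0.103 and 0.131 m) or (y of pad_objective_case in the frame of full_rack between -0.059 and -0.019 m and y of objective_case_centre in the frame of empty_rack between 0.025 and 0.053 m) or (y of pad_objective_case in the frame of full_rack between 0.019 and 0.059 m and y of objective_case_centre in the frame of empty_rack between -0.053 and -0.025 m) or (y of pad_objective_case in the frame of full_rack between 0.097 and 0.137 m and y of objective_case_centre in the frame of empty_rack between -0.131 and -0.103 m)) and x of objective_case_centre in the frame of empty_rack between -0.014 and 0.014 m and z of objective_case_centre in the frame of empty_rack between 0.037 and 0.045 m and ((y of pad_bottle_pbs in the frame of full_rack between -0.137 and -0.097 m and y of bottle_pbs_centre in the frame of empty_rack between 0.103 and 0.131 m) or (y of pad_bottle_pbs in the frame of full_rack between -0.059 and -0.019 m and y of bottle_pbs_centre in the frame of empty_rack between 0.025 and 0.053 m) or (y of pad_bottle_pbs in the frame of full_rack between 0.019 and 0.059 m and y of bottle_pbs_centre in the frame of empty_rack between -0.053 and -0.025 m) or (y of pad_bottle_pbs in the frame of full_rack between 0.097 and 0.137 m and y of bottle_pbs_centre in the frame of empty_rack between -0.131 and -0.103 m)) and x of bottle_pbs_centre in the frame of empty_rack between -0.014 and 0.014 m and z of bottle_pbs_centre in the frame of empty_rack between 0.0575 and 0.0655 m); the robot touches nothing.
It fails at once if a container is tipped more than 0.7 rad (40 degrees) from upright (angle between any of bottle_stain_centre, oil_dropper_centre, objective_case_centre, bottle_pbs_centre's own z axis and vertical above 0.7 rad).
It also fails if it takes over 120 s, if anything falls off the work surface, if the arm or the gripper's body presses on something with over 40 N, if the wrist force passes 120 N, or if a joint passes its speed limit or range.

### The arm

A 7-joint arm with a two-finger parallel gripper is mounted at the origin on a cart in front of the work surface, level with it; the furniture and walls round the work are solid. World frame = base frame: x ahead of the robot, y to its left, z up, the work surface at z = 0. Lengths are in m, angles in rad, forces in N, time in s.
With the tool pointing down it reaches from about 0.425 to 0.925 m from the base axis. Payload 6.8 kg.
Tool frame: the origin (TCP) lies on the centre line of the jaws, within the pads' length; the fingertips stand 25 mm ahead of it and the grasp point (between the pads) lies 6 mm ahead of it; z points along the fingers, y is the line along which they close (so a half turn about z gives the same grasp; the last joint's range is limited). The gripper opens to 85 mm and grips with 20 to 120 N. Pads are 22 mm wide; open, the fingers measure 114 mm over their backs; the gripper's body (76 mm by 85 mm) begins 54 mm behind the grasp point. The pads swing forward as they close: fully open they stand 13 mm farther back than shut.
Start: joints at [1.063, 0.477, 0.022, 1.555, -0.011, 1.109, -0.083], TCP at [0.263, -0.622, 0.256] pointing down, gripper open.
Joint ranges: [-2.96, 2.96], [-0.34, 2.1], [-1.41, 1.46], [0.24, 2.44], [-1.37, 4.51], [0.17, 1.92], [-2.96, 2.96]. Speed limits (rad/s): [2.39, 2.39, 3.14, 3.14, 3.14, 3.14, 3.14].

### API

Orientations are given as a rotation vector (axis times angle).
In Python, from bench import telemetry, grab_frame, job gives the robot as it stands.
- The arm moves only by the tool apply_moves, never from a script. Its argument "rows" is a list of rows, each a list of 2 entries, a list of its own where there are three numbers: the shift along the tool's x, y, z each as a share of 250 mm, from -1 to 1, then the turn, a rotation vector about the tool's x, y, z each as a share of pi rad, from -1 to 1. A call has 1 to 10 rows; each row is the pose to reach, as a shift and turn from the pose commanded when the call began, along the tool's axes at that moment, turning the shorter way round; what a row does not reach only later rows make up. A row lasts 1/8 s, in which the tool goes at most 62.5 mm and 10.7 degrees, less where a joint would pass 70% of its speed; a pose out of reach is approached as far as the arm can. A call with a number of a shift or a turn outside -1 to 1 is refused whole. A call with a gripper value outside its range is refused whole. "jaw" is the gripper's target within -1 to 1 (fully open at 1, half-way at 0, shut at -1), set as the call begins (left out, the last holds). The fingers move at their own pace and stop on an object; "newtons" is the grip in N (left out, the last holds). Time passes only in rows, so rows that repeat a pose let the fingers close. It gives the time, the measured TCP pose, the force, the opening and the grip force at its end, in the units of the state.
- telemetry.get_obs(): the state, without advancing time (a new reading comes with each control period).
- grab_frame(name): name is "side" or "top" or "wrist"; returns a dict with "frame" (420x560x3 uint8, red, green, blue), "vertical_fov" (degrees; the focal length in pixels is half the picture's height over the tangent of half this angle, whatever the lens; pixels are square), "cx", "cy" (the principal point, pixels), "origin" and "attitude" of the camera in the world. Camera axes: x right, y up, looking along -z (the intrinsics and any distortion apply to the point x, -y, -z); pixel columns grow to the right and rows downward; lengths in m; the calibration is good to about 2 mm. The wrist camera is an equidistant fisheye: a pixel r from the principal point sees the ray r / f radians off the axis. A picture is of the moment at which its call begins. There is no depth.
- job.hand_in(): hands the job in; it is judged then, once.
The state is a dict: "clock": time; "joints": joint angles; "qvel": joint speeds; "tau": joint torques, N m; "tcp_pos": TCP position; "orientation": TCP orientation; "contact_force": force on the tool from outside, world axes, zero at the start; "moment": the same for the moment, N m; "grip_width": finger opening in m; "gripper_force": force on a finger pad.
Only numpy, scipy, OpenCV 4.12 (cv2) and the standard library are available. Lean on these libraries where they do the work, as an engineer would, in place of code of your own. Each camera call takes 0.05 s, during which the arm holds its last target. There are 200 camera calls.

## Working session

There is one attempt and no reset: what is moved stays moved. The work goes in short steps, Python scripts to look and compute and a tool call to move; the robot and the scene stay as the last step left them, time stands still between calls to the robot, and variables do not carry over. Pictures are saved under pics/ and viewed, at most 14 in all, crops included, and the job is handed in when it is done.

Besides the shell and the picture viewer there is one more tool, called as name([rows], argument=value, ...), one row to a line, values as JSON. apply_moves: Moves the arm, as the interface text tells. Its arguments: {"type":"object","properties":{"rows":{"type":"array"},"jaw":{"type":"number"},"newtons":{"type":"number"}},"required":["rows"]}

```bash
mkdir -p pics; ls; cat > h.py <<'E'
import numpy as np, cv2
from bench import telemetry, grab_frame, job
from scipy.spatial.transform import Rotation as R
def Rm(a):
    a=np.asarray(a,float)
    return a if a.shape==(3,3) else (R.from_rotvec(a).as_matrix() if a.size==3 else R.from_quat(a).as_matrix())
E
python3 - <<'E'
from h import *
for n in ("top","side"):
    g=grab_frame(n); cv2.imwrite(f"pics/{n}0.png",g["frame"][:,:,::-1])
    np.savez(n+"0.npz",**g)
    print(n,{k:v for k,v in g.items() if k!="frame"})
print(telemetry.get_obs())
E
```

```text
pics
top {'vertical_fov': 44.12091910458, 'cx': 290.61532281162823, 'cy': 213.50386829677132, 'origin': array([ 0.49261173, -0.07596679,  1.90127714]), 'attitude': array([ 0.03862979, -0.04215846, -1.54966134])}
side {'vertical_fov': 42.39512183406985, 'cx': 276.95457389301816, 'cy': 208.71524642628455, 'origin': array([ 0.5944298 , -1.2617807 ,  1.07015202]), 'attitude': array([ 0.87439135, -0.00170104,  0.01762251])}
{'clock': 0.1, 'joints': array([ 1.06292745,  0.47773931,  0.02234962,  1.55636977, -0.01148238,
        1.10929501, -0.08309201]), 'qvel': array([-0.00103676, -0.00186459,  0.00093121, -0.00306736, -0.00119756,
       -0.00013305,  0.00192962]), 'tau': array([ 4.38180883e-03, -5.97763824e+01,  1.61357414e+00, -2.81955242e+01,
        1.28389723e-02,  4.99460060e-03,  3.36534129e-05]), 'tcp_pos': array([ 0.26250191, -0.62132197,  0.25540112]), 'orientation': array([-3.07744952e+00, -6.23506939e-01,  7.41741635e-04]), 'contact_force': array([ 0.13374426, -0.27120859,  0.64793669]), 'moment': array([-0.01285066,  0.00917403, -0.00273151]), 'gripper_force': 0.0, 'grip_width': 0.08544424409928207}
```

View pics/top0.png

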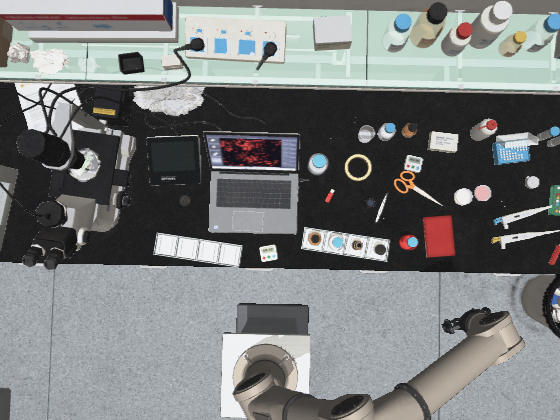

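View pics/side0.png

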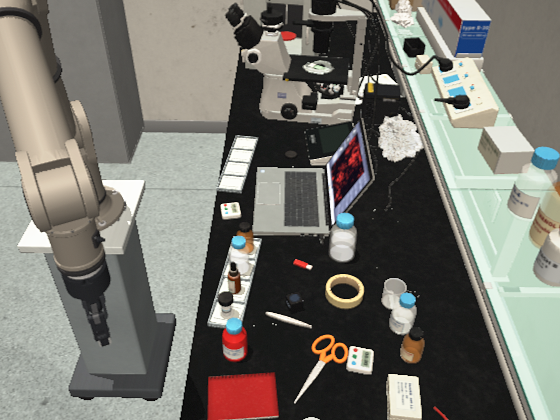

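The top view shows the full rack at about (346,244). From left to right it holds the brown bottle (315,238), white/blue bottle (337,242), dropper (357,244) and objective case (379,249). The empty rack is at (197,249).

Things that could be mistaken for the white bottle are the red one with a blue cap (410,242), the bigger clear/white one (318,163) and a far one (388,130). For the brown bottle there is a far like one (410,130). I choose the ones in the rack.

```bash
cat >> h.py <<'E'
def ray(g,u,v):
    H=g["frame"].shape[0]; f=H/2/np.tan(np.radians(float(g["vertical_fov"]))/2)
    x=(np.asarray(u,float)-g["cx"])/f; y=(np.asarray(v,float)-g["cy"])/f
    d=np.stack([x,-y,-np.ones_like(x)],-1)
    return np.asarray(g["origin"]), d@Rm(g["attitude"]).T
def rayw(g,u,v):  # fisheye
    H=g["frame"].shape[0]; f=H/2/np.tan(np.radians(float(g["vertical_fov"]))/2)
    x=np.asarray(u,float)-g["cx"]; y=np.asarray(v,float)-g["cy"]; r=np.hypot(x,y)+1e-9; t=r/f
    d=np.stack([np.sin(t)*x/r,-np.sin(t)*y/r,-np.cos(t)],-1)
    return np.asarray(g["origin"]), d@Rm(g["attitude"]).T
def plane(o,d,z): return o+d*((z-o[2])/d[...,2])[...,None]
E
python3 - <<'E'
from h import *
g=dict(np.load("top0.npz")); im=g["frame"]
a=cv2.resize(im[215:275,145:255],None,fx=5,fy=5,interpolation=cv2.INTER_CUBIC)
b=cv2.resize(im[215:275,295:425],None,fx=5,fy=5,interpolation=cv2.INTER_CUBIC)
c=np.zeros((600,650,3),np.uint8); c[:300,:550]=a; c[300:]=b
cv2.imwrite("pics/crop0.png",c[:,:,::-1])
hsv=cv2.cvtColor(im,cv2.COLOR_RGB2HSV)
m=((hsv[...,1]<50)&(hsv[...,2]>90)).astype(np.uint8)
for nm,(u0,u1) in dict(empty=(148,250),full=(298,396)).items():
    mm=np.zeros_like(m); mm[225:266,u0:u1]=m[225:266,u0:u1]
    mm=cv2.morphologyEx(mm,cv2.MORPH_CLOSE,np.ones((7,7)))
    cs=max(cv2.findContours(mm,cv2.RETR_EXTERNAL,cv2.CHAIN_APPROX_NONE)[0],key=cv2.contourArea)[:,0]
    p=plane(*ray(g,cs[:,0],cs[:,1]),0.014)[:,:2]
    r=cv2.minAreaRect((p*1000).astype(np.float32)); print(nm,r); print(plane(*ray(g,cs[:,0],cs[:,1]),0.014).mean(0))
E
```

```text
empty ((452.17974853515625, 256.0979309082031), (317.8277282714844, 81.75520324707031), 82.58749389648438)
[0.45262312 0.2569185  0.014     ]
full ((483.457763671875, -280.49951171875), (317.3304138183594, 81.691650390625), 82.69918823242188)
[ 0.48327355 -0.28018796  0.014     ]
```

View pics/crop0.png

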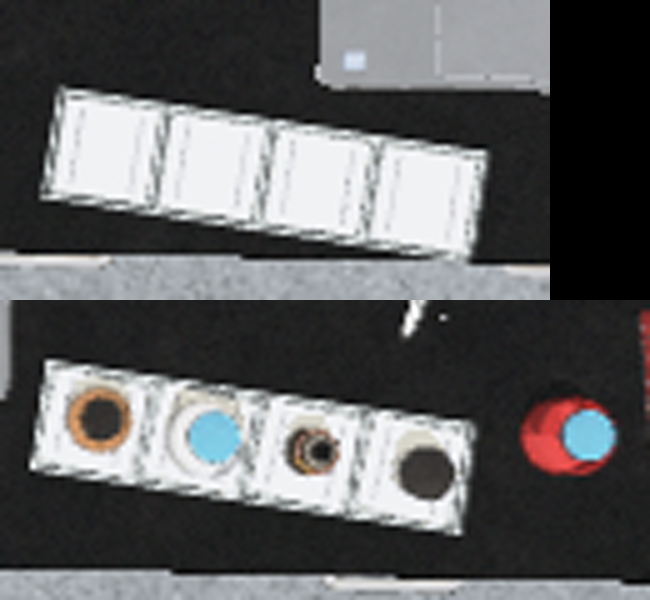

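The crop confirms it: brown cap at crop (99,419), blue cap (214,437), dropper teat (322,451), case cap (427,472). The red bottle stands outside the rack.

```bash
cat >> h.py <<'E'
YAW=-0.128
def comp(rack,y):
    c,w={"full":((.4834,-.2805),-.1274),"empty":((.4522,.2561),-.1294)}[rack]
    return np.array([c[0]-np.sin(w)*y,c[1]+np.cos(w)*y])
# tool orientation: z down, y along rack +x
RT=np.array([[-np.sin(-YAW)*-1,0,0]]*3)
ry=np.array([np.cos(YAW),np.sin(YAW),0]); rz=np.array([0,0,-1.]); RT=np.stack([np.cross(ry,rz),ry,rz],1)
def go(*pts):
    o=telemetry.get_obs(); p=np.array(o["tcp_pos"]); M=Rm(o["orientation"])
    rv=R.from_matrix(M.T@RT).as_rotvec()/np.pi
    print("at",p.round(4),"turn",rv.round(3))
    for q in pts: print(np.round(M.T@(np.array(q)-p)/.25,3))
E
python3 - <<'E'
from h import *
g=dict(np.load("top0.npz"))
for n,u,v,z,y in(("brown",99,419,.097,.117),("white",214,437,.114,.039),("dropper",322,451,.111,-.039),("case",427,472,.073,-.117)):
    p=plane(*ray(g,295-.4+u/5,215-.4+(v-300)/5),z); print(n,p.round(4),comp("full",y).round(4),"->",comp("empty",-y).round(4))
b=comp("full",.117)
go([.36,-.43,.25],[b[0],b[1],.25])
E
```

```text
brown [ 0.5008 -0.1636  0.097 ] [ 0.4983 -0.1644] -> [0.4371 0.1401]
white [ 0.49   -0.2422  0.114 ] [ 0.4884 -0.2418] -> [0.4472 0.2174]
dropper [ 0.4819 -0.3172  0.111 ] [ 0.4784 -0.3192] -> [0.4572 0.2948]
case [ 0.4684 -0.3965  0.073 ] [ 0.4685 -0.3966] -> [0.4673 0.3721]
at [ 0.2625 -0.6213  0.2554] turn [-0.001 -0.    -0.332]
[ 0.657 -0.553  0.022]
[ 1.58  -1.316  0.024]
```

apply_moves([
  [[0.33,-0.28,0.01],[0,0,-0.17]],
  [[0.66,-0.55,0.02],[0,0,-0.332]],
  [[0.66,-0.55,0.02],[0,0,-0.332]],
  [[0.66,-0.55,0.02],[0,0,-0.332]],
  [[0.66,-0.55,0.02],[0,0,-0.332]],
  [[0.66,-0.55,0.02],[0,0,-0.332]],
  [[0.66,-0.55,0.02],[0,0,-0.332]],
  [[0.66,-0.55,0.02],[0,0,-0.332]],
  [[0.66,-0.55,0.02],[0,0,-0.332]],
], jaw=1, newtons=40)

```text
clock: 1.23
tcp_pos: [0.3611, -0.4309, 0.2512]
orientation: [-2.36, -2.073, 0.0]
contact_force: [0.3, 0.2, 0.0]
grip_width: 0.0856
gripper_force: 0.0
```

```bash
python3 - <<'E'
from h import *
b=[.5,-.164]
go([b[0],b[1],.25])
E
```

```text
at [ 0.3611 -0.4309  0.2512] turn [-0. -0. -0.]
[1.13  0.413 0.005]
```

apply_moves([
  [[0.25,0.1,0],[0,0,0]],
  [[0.5,0.2,0],[0,0,0]],
  [[0.75,0.3,0],[0,0,0]],
  [[0.95,0.4,0],[0,0,0]],
  [[1.0,0.413,0],[0,0,0]],
  [[1.0,0.413,0],[0,0,0]],
])

```text
clock: 1.98
tcp_pos: [0.4963, -0.1943, 0.2514]
orientation: [-2.355, -2.079, -0.001]
contact_force: [-0.6, -1.1, 0.2]
grip_width: 0.0855
gripper_force: 0.0
```

```bash
python3 - <<'E'
from h import *
b=[.5,-.164]
go([b[0],b[1],.2],[*b,.066])
g=grab_frame("wrist"); print(g["vertical_fov"],g["origin"],telemetry.get_obs()["tcp_pos"])
np.savez("w0.npz",**g); cv2.imwrite("pics/w0.png",g["frame"][:,:,::-1])
E
```

```text
at [ 0.4963 -0.1943  0.2514] turn [ 0.    -0.     0.001]
[ 0.122 -0.     0.206]
[ 0.122 -0.001  0.742]
65.70646984690485 [ 0.50500389 -0.12308057  0.36994877] [ 0.49542687 -0.19630207  0.25121332]
```

View pics/w0.png

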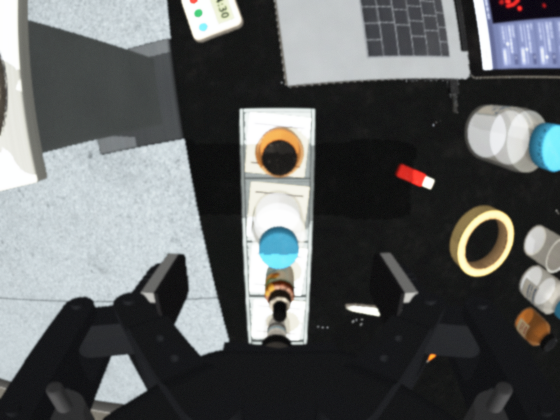

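The wrist view shows the brown cap at (281,153), blue cap at (279,247), and rack corners at about (240,109) and (315,109), with the fingers straddling the row.

```bash
python3 - <<'E'
from h import *
g=dict(np.load("w0.npz"))
for n,u,v,z in(("brown",281,153,.097),("blue",279,247,.114),("cornerL",240,109,.014),("cornerR",315,109,.014)): print(n,plane(*rayw(g,u,v),z).round(4))
for sx in(-.041,.041):
    c=comp("full",.158);print(c+sx*ry[:2])
E
```

```text
brown [ 0.502  -0.1615  0.097 ]
blue [ 0.4906 -0.2393  0.114 ]
cornerL [ 0.4629 -0.1191  0.014 ]
cornerR [ 0.5436 -0.1292  0.014 ]
[ 0.46281021 -0.11854682]
[ 0.54413938 -0.12901418]
```

apply_moves([
  [[0.136,0.005,0.1],[0,0,0]],
  [[0.136,0.005,0.3],[0,0,0]],
  [[0.136,0.005,0.5],[0,0,0]],
  [[0.136,0.005,0.65],[0,0,0]],
  [[0.136,0.005,0.74],[0,0,0]],
  [[0.136,0.005,0.74],[0,0,0]],
  [[0.136,0.005,0.74],[0,0,0]],
])

```text
clock: 2.9
tcp_pos: [0.5014, -0.1639, 0.0672]
orientation: [2.36, 2.072, 0.0]
contact_force: [-0.4, 0.1, 0.3]
grip_width: 0.0854
gripper_force: 0.0
```

apply_moves([
  [[0,0,0],[0,0,0]],
  [[0,0,0],[0,0,0]],
  [[0,0,0],[0,0,0]],
  [[0,0,0],[0,0,0]],
  [[0,0,0],[0,0,0]],
  [[0,0,0],[0,0,0]],
  [[0,0,0],[0,0,0]],
  [[0,0,0],[0,0,0]],
  [[0,0,0],[0,0,0]],
], jaw=-1, newtons=40)

```text
clock: 4.03
tcp_pos: [0.5015, -0.1628, 0.0674]
orientation: [2.358, 2.074, 0.0]
contact_force: [-2.3, -0.3, 8.1]
grip_width: 0.0456
gripper_force: 39.9
```

apply_moves([
  [[0,0,-0.08],[0,0,0]],
  [[0,0,-0.22],[0,0,0]],
  [[0,0,-0.38],[0,0,0]],
  [[0,0,-0.5],[0,0,0]],
  [[0.05,-0.02,-0.54],[0,0,0]],
  [[0.17,-0.06,-0.54],[0,0,0]],
  [[0.32,-0.12,-0.54],[0,0,0]],
  [[0.48,-0.17,-0.54],[0,0,0]],
  [[0.64,-0.23,-0.54],[0,0,0]],
  [[0.8,-0.28,-0.54],[0,0,0]],
])

```text
clock: 5.28
tcp_pos: [0.4554, 0.0466, 0.2003]
orientation: [-2.357, -2.075, 0.003]
contact_force: [0.4, -0.0, -1.6]
grip_width: 0.0455
gripper_force: 41.9
```

```bash
python3 - <<'E'
from h import *
g=grab_frame("wrist"); np.savez("w1.npz",**g); cv2.imwrite("pics/w1.png",g["frame"][:,:,::-1])
go([*comp("empty",-.117),.2]); o=telemetry.get_obs(); print(o["grip_width"],o["gripper_force"])
E
```

```text
at [0.4544 0.0527 0.2007] turn [-0.001 -0.001  0.002]
[ 0.339 -0.111  0.004]
0.045297142526177205 41.85675056185573
```

View pics/w1.png

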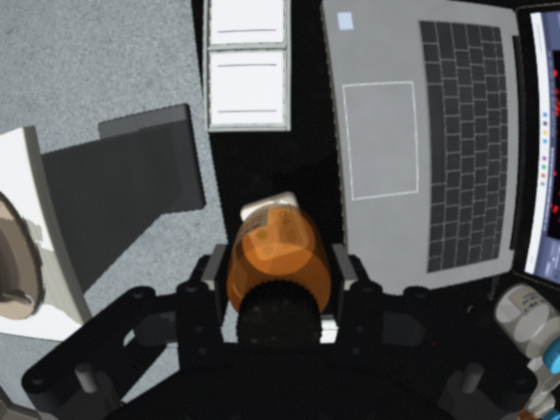

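The brown bottle is held upright between the pads. The near corners of the empty rack are at (208,130) and (290,130).

```bash
python3 - <<'E'
from h import *
g=dict(np.load("w1.npz"))
for u,v in((208,131),(290,131)): print(plane(*rayw(g,u,v),.014).round(4))
for sx in(-.041,.041): print(comp("empty",-.158)+sx*ry[:2])
E
```

```text
[0.3944 0.1052 0.014 ]
[0.4712 0.0945 0.014 ]
[0.39114722 0.10465464]
[0.4724764  0.09418728]
```

apply_moves([
  [[0,0,0],[0,0,0]],
  [[0,0,0],[0,0,0]],
])

```text
clock: 5.58
tcp_pos: [0.4566, 0.0441, 0.2007]
orientation: [-2.359, -2.074, 0.002]
contact_force: [0.0, -0.7, -0.8]
grip_width: 0.0453
gripper_force: 41.8
```

```bash
python3 - <<'E'
from h import *
go([*comp("empty",-.117),.2])
E
```

```text
at [0.4566 0.0441 0.2007] turn [-0.  0. -0.]
[ 0.371 -0.127  0.003]
```

apply_moves([
  [[0.15,-0.05,0],[0,0,0]],
  [[0.3,-0.1,0],[0,0,0]],
  [[0.371,-0.127,0.05],[0,0,0]],
  [[0.371,-0.127,0.2],[0,0,0]],
  [[0.371,-0.127,0.35],[0,0,0]],
  [[0.371,-0.127,0.45],[0,0,0]],
  [[0.371,-0.127,0.51],[0,0,0]],
  [[0.371,-0.127,0.53],[0,0,0]],
  [[0.371,-0.127,0.53],[0,0,0]],
  [[0.371,-0.127,0.53],[0,0,0]],
])

```text
clock: 6.82
tcp_pos: [0.4382, 0.141, 0.0696]
orientation: [2.359, 2.074, 0.002]
contact_force: [-0.1, 0.4, -1.7]
grip_width: 0.0457
gripper_force: 41.8
```

apply_moves([
  [[0,0,0],[0,0,0]],
  [[0,0,0],[0,0,0]],
  [[0,0,0],[0,0,0]],
  [[0,0,0],[0,0,0]],
  [[0,0,0],[0,0,0]],
  [[0,0,0],[0,0,0]],
], jaw=1)

```text
clock: 7.58
tcp_pos: [0.4376, 0.1408, 0.0688]
orientation: [-2.359, -2.075, 0.0]
contact_force: [0.3, 0.2, -0.6]
grip_width: 0.0852
gripper_force: 0.0
```

apply_moves([
  [[0,0,-0.15],[0,0,0]],
  [[0,0,-0.35],[0,0,0]],
  [[0,0,-0.52],[0,0,0]],
  [[-0.15,0.04,-0.52],[0,0,0]],
  [[-0.35,0.1,-0.52],[0,0,0]],
  [[-0.55,0.15,-0.52],[0,0,0]],
  [[-0.75,0.2,-0.52],[0,0,0]],
  [[-0.9,0.25,-0.52],[0,0,0]],
  [[-0.9,0.25,-0.52],[0,0,0]],
  [[-0.9,0.25,-0.52],[0,0,0]],
])

```text
clock: 8.82
tcp_pos: [0.4706, -0.0897, 0.1987]
orientation: [-2.358, -2.075, -0.0]
contact_force: [-0.0, 0.6, 0.1]
grip_width: 0.0853
gripper_force: 0.0
```

```bash
python3 - <<'E'
from h import *
g=grab_frame("top"); cv2.imwrite("pics/top1.png",cv2.resize(g["frame"][215:275,145:275],None,fx=5,fy=5)[:,:,::-1])
go([.4903,-.2410,.2],[.4903,-.241,.072])
E
```

```text
at [ 0.4707 -0.0892  0.1987] turn [-0.    -0.     0.001]
[-0.593  0.154 -0.005]
[-0.593  0.155  0.507]
```

View pics/top1.png

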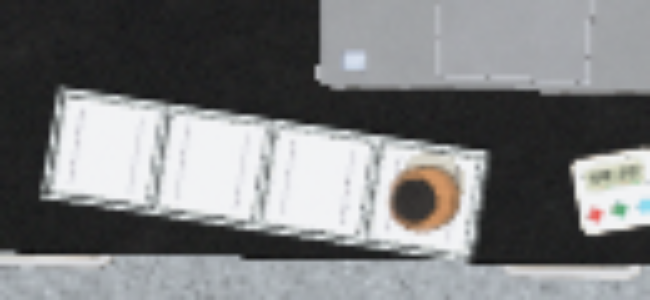

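The brown bottle stands upright in the middle of the right-end compartment, with its cap at crop (412,203).

apply_moves([
  [[-0.15,0.04,0],[0,0,0]],
  [[-0.35,0.09,0],[0,0,0]],
  [[-0.52,0.135,0],[0,0,0]],
  [[-0.593,0.155,0],[0,0,0]],
  [[-0.593,0.155,0],[0,0,0]],
  [[-0.593,0.155,0.12],[0,0,0]],
  [[-0.593,0.155,0.3],[0,0,0]],
  [[-0.593,0.155,0.45],[0,0,0]],
  [[-0.593,0.155,0.505],[0,0,0]],
  [[-0.593,0.155,0.505],[0,0,0]],
])

```text
clock: 10.12
tcp_pos: [0.4905, -0.2407, 0.0725]
orientation: [-2.356, -2.076, -0.0]
contact_force: [0.1, 0.6, 0.8]
grip_width: 0.0853
gripper_force: 0.0
```

apply_moves([
  [[0,0,0],[0,0,0]],
  [[0,0,0],[0,0,0]],
  [[0,0,0],[0,0,0]],
  [[0,0,0],[0,0,0]],
  [[0,0,0],[0,0,0]],
  [[0,0,0],[0,0,0]],
  [[0,0,0],[0,0,0]],
  [[0,0,0],[0,0,0]],
], jaw=-1, newtons=40)

```text
clock: 11.12
tcp_pos: [0.4911, -0.2426, 0.0744]
orientation: [2.358, 2.073, 0.001]
contact_force: [-1.8, 0.8, 7.7]
grip_width: 0.0539
gripper_force: 41.3
```

```bash
python3 - <<'E'
from h import *
g=dict(np.load("top0.npz")); p=plane(*ray(g,227,255.2),.097); print(p,comp("empty",-.117))
go([*comp("empty",-.039),.2])
E
```

```text
[0.43630719 0.1386899  0.097     ] [0.43710242 0.14007818]
at [ 0.4911 -0.2426  0.0744] turn [ 0.001  0.    -0.   ]
[ 1.802 -0.409 -0.505]
```

apply_moves([
  [[0,0,-0.08],[0,0,0]],
  [[0,0,-0.22],[0,0,0]],
  [[0,0,-0.38],[0,0,0]],
  [[0,0,-0.5],[0,0,0]],
  [[0.05,-0.01,-0.56],[0,0,0]],
  [[0.17,-0.05,-0.56],[0,0,0]],
  [[0.33,-0.08,-0.56],[0,0,0]],
  [[0.5,-0.12,-0.56],[0,0,0]],
  [[0.68,-0.16,-0.56],[0,0,0]],
  [[0.85,-0.2,-0.56],[0,0,0]],
])

```text
clock: 12.38
tcp_pos: [0.4668, -0.0229, 0.2123]
orientation: [-2.358, -2.076, 0.001]
contact_force: [0.8, 0.5, -2.3]
grip_width: 0.0538
gripper_force: 43.1
```

apply_moves([
  [[0.15,-0.03,0],[0,0,0]],
  [[0.31,-0.07,0],[0,0,0]],
  [[0.47,-0.1,0],[0,0,0]],
  [[0.63,-0.14,0],[0,0,0]],
  [[0.78,-0.17,0],[0,0,0]],
  [[0.88,-0.2,0],[0,0,0]],
  [[0.93,-0.21,0],[0,0,0]],
  [[0.93,-0.21,0],[0,0,0]],
  [[0.93,-0.21,0],[0,0,0]],
  [[0.93,-0.21,0],[0,0,0]],
])

```text
clock: 13.62
tcp_pos: [0.4458, 0.2109, 0.2124]
orientation: [2.361, 2.072, -0.001]
contact_force: [-0.2, 0.6, -2.2]
grip_width: 0.0538
gripper_force: 43.1
```

```bash
python3 - <<'E'
from h import *
go([*comp("empty",-.039),.0742])
E
```

```text
at [0.4458 0.2109 0.2124] turn [-0.     0.    -0.001]
[0.027 0.002 0.553]
```

apply_moves([
  [[0.027,0.002,0.08],[0,0,0]],
  [[0.027,0.002,0.2],[0,0,0]],
  [[0.027,0.002,0.35],[0,0,0]],
  [[0.027,0.002,0.46],[0,0,0]],
  [[0.027,0.002,0.52],[0,0,0]],
  [[0.027,0.002,0.553],[0,0,0]],
  [[0.027,0.002,0.553],[0,0,0]],
  [[0.027,0.002,0.553],[0,0,0]],
  [[0.027,0.002,0.553],[0,0,0]],
])

```text
clock: 14.75
tcp_pos: [0.4472, 0.2187, 0.0746]
orientation: [2.359, 2.074, 0.001]
contact_force: [0.3, 0.2, -1.7]
grip_width: 0.0535
gripper_force: 43.7
```

apply_moves([
  [[0,0,0],[0,0,0]],
  [[0,0,0],[0,0,0]],
  [[0,0,0],[0,0,0]],
  [[0,0,0],[0,0,0]],
  [[0,0,0],[0,0,0]],
  [[0,0,0],[0,0,0]],
], jaw=1)

```text
clock: 15.5
tcp_pos: [0.4468, 0.2187, 0.0743]
orientation: [2.359, 2.075, -0.0]
contact_force: [-0.7, 0.5, 0.6]
grip_width: 0.0851
gripper_force: 0.0
```

apply_moves([
  [[0,0,-0.15],[0,0,0]],
  [[0,0,-0.35],[0,0,0]],
  [[0,0,-0.5],[0,0,0]],
  [[-0.1,0.02,-0.5],[0,0,0]],
  [[-0.3,0.06,-0.5],[0,0,0]],
  [[-0.5,0.1,-0.5],[0,0,0]],
  [[-0.7,0.15,-0.5],[0,0,0]],
  [[-0.9,0.19,-0.5],[0,0,0]],
  [[-0.95,0.2,-0.5],[0,0,0]],
  [[-0.95,0.2,-0.5],[0,0,0]],
])

```text
clock: 16.75
tcp_pos: [0.466, -0.0236, 0.1993]
orientation: [-2.361, -2.073, 0.0]
contact_force: [0.3, 0.8, -0.3]
grip_width: 0.0851
gripper_force: 0.0
```

```bash
python3 - <<'E'
from h import *
go([.4815,-.3175,.2])
E
```

```text
at [ 0.466  -0.0236  0.1993] turn [-0.    -0.    -0.001]
[-1.158  0.213 -0.003]
```

apply_moves([
  [[-0.15,0.03,0],[0,0,0]],
  [[-0.35,0.06,0],[0,0,0]],
  [[-0.55,0.1,0],[0,0,0]],
  [[-0.75,0.14,0],[0,0,0]],
  [[-0.92,0.18,0],[0,0,0]],
  [[-1.0,0.213,0],[0,0,0]],
  [[-1.0,0.213,0],[0,0,0]],
  [[-1.0,0.213,0],[0,0,0]],
])

```text
clock: 17.75
tcp_pos: [0.4877, -0.2752, 0.1992]
orientation: [-2.355, -2.078, -0.001]
contact_force: [0.6, -0.1, 0.9]
grip_width: 0.0857
gripper_force: 0.0
```

```bash
python3 - <<'E'
from h import *
g=grab_frame("wrist"); np.savez("w2.npz",**g); cv2.imwrite("pics/w2.png",g["frame"][:,:,::-1])
g=grab_frame("top"); cv2.imwrite("pics/top2.png",cv2.resize(g["frame"][215:275,145:275],None,fx=5,fy=5)[:,:,::-1])
go([.4815,-.3175,.2])
E
```

```text
at [ 0.4874 -0.2757  0.1994] turn [-0.    -0.     0.001]
[-0.169 -0.003 -0.003]
```

View pics/w2.png

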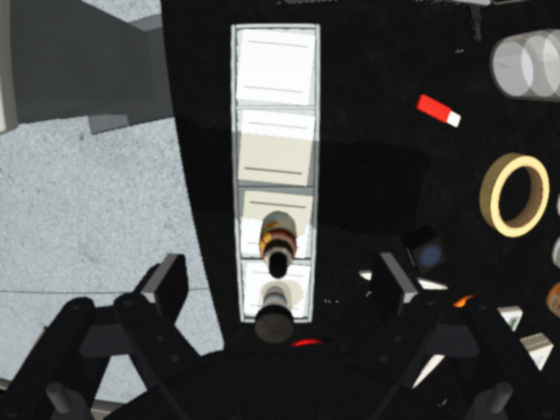

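View pics/top2.png

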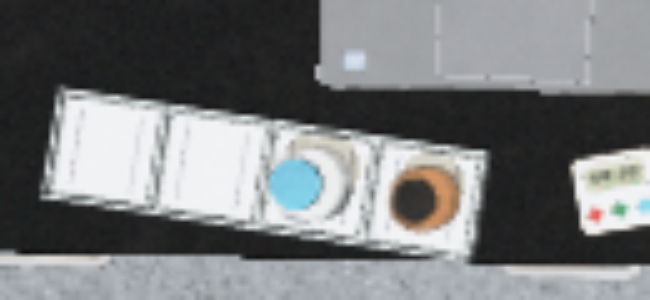

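Both placed bottles stand upright and look centred. In the wrist view the dropper tip is at (278,265) and the case cap at (274,320).

```bash
python3 - <<'E'
from h import *
g=dict(np.load("w2.npz"))
for u,v,z in((278,267,.108),(278,240,.075),(274,321,.073)): print(plane(*rayw(g,u,v),z).round(4))
g=dict(np.load("top0.npz")); print(plane(*ray(g,144.6+297/5,214.6+185/5),.114),comp("empty",-.039))
E
```

```text
[ 0.4818 -0.315   0.108 ]
[ 0.4826 -0.3078  0.075 ]
[ 0.4684 -0.3905  0.073 ]
[0.44754967 0.21605456 0.114     ] [0.44716747 0.21742606]
```

apply_moves([
  [[-0.1,0,0],[0,0,0]],
  [[-0.163,-0.001,0],[0,0,0]],
  [[-0.163,-0.001,0],[0,0,0]],
  [[-0.163,-0.001,0.12],[0,0,0]],
  [[-0.163,-0.001,0.28],[0,0,0]],
  [[-0.163,-0.001,0.43],[0,0,0]],
  [[-0.163,-0.001,0.5],[0,0,0]],
  [[-0.163,-0.001,0.525],[0,0,0]],
  [[-0.163,-0.001,0.525],[0,0,0]],
])

```text
clock: 18.98
tcp_pos: [0.4822, -0.3183, 0.0687]
orientation: [2.358, 2.075, 0.001]
contact_force: [0.2, 0.2, 0.3]
grip_width: 0.0854
gripper_force: 0.0
```

apply_moves([
  [[0,0,0],[0,0,0]],
  [[0,0,0],[0,0,0]],
  [[0,0,0],[0,0,0]],
  [[0,0,0],[0,0,0]],
  [[0,0,0],[0,0,0]],
  [[0,0,0],[0,0,0]],
  [[0,0,0],[0,0,0]],
  [[0,0,0],[0,0,0]],
  [[0,0,0],[0,0,0]],
  [[0,0,0],[0,0,0]],
], jaw=-1, newtons=30)

```text
clock: 20.23
tcp_pos: [0.4817, -0.3186, 0.0687]
orientation: [2.359, 2.074, -0.0]
contact_force: [-1.8, 0.7, 5.3]
grip_width: 0.0314
gripper_force: 29.5
```

```bash
python3 - <<'E'
from h import *
go([*comp("empty",.039),.2])
E
```

```text
at [ 0.4817 -0.3186  0.0687] turn [ 0.  0. -0.]
[ 2.421 -0.411 -0.527]
```

apply_moves([
  [[0,0,-0.08],[0,0,0]],
  [[0,0,-0.22],[0,0,0]],
  [[0,0,-0.38],[0,0,0]],
  [[0,0,-0.5],[0,0,0]],
  [[0.05,-0.01,-0.56],[0,0,0]],
  [[0.17,-0.03,-0.56],[0,0,0]],
  [[0.33,-0.06,-0.56],[0,0,0]],
  [[0.5,-0.09,-0.56],[0,0,0]],
  [[0.68,-0.12,-0.56],[0,0,0]],
  [[0.85,-0.15,-0.56],[0,0,0]],
])

```text
clock: 21.48
tcp_pos: [0.4705, -0.1003, 0.2079]
orientation: [-2.357, -2.076, 0.001]
contact_force: [0.2, 0.2, -0.0]
grip_width: 0.0317
gripper_force: 30.0
```

apply_moves([
  [[0.17,-0.03,0],[0,0,0]],
  [[0.34,-0.06,0],[0,0,0]],
  [[0.51,-0.09,0],[0,0,0]],
  [[0.68,-0.12,0],[0,0,0]],
  [[0.85,-0.15,0],[0,0,0]],
  [[1.0,-0.17,0],[0,0,0]],
])

```text
clock: 22.22
tcp_pos: [0.4598, 0.1526, 0.2079]
orientation: [-2.357, -2.077, 0.001]
contact_force: [-0.0, 0.4, -0.6]
grip_width: 0.031
gripper_force: 30.0
```

apply_moves([
  [[0.15,-0.03,0],[0,0,0]],
  [[0.3,-0.05,0],[0,0,0]],
  [[0.42,-0.07,0],[0,0,0]],
  [[0.5,-0.08,0],[0,0,0]],
  [[0.54,-0.09,0],[0,0,0]],
  [[0.54,-0.09,0],[0,0,0]],
  [[0.54,-0.09,0],[0,0,0]],
  [[0.54,-0.09,0],[0,0,0]],
])

```text
clock: 23.22
tcp_pos: [0.4564, 0.2863, 0.208]
orientation: [2.36, 2.073, -0.001]
contact_force: [-0.2, -0.2, -0.6]
grip_width: 0.0315
gripper_force: 30.0
```

```bash
python3 - <<'E'
from h import *
go([*comp("empty",.039),.0687])
E
```

```text
at [0.4564 0.2863 0.208 ] turn [ 0.  0. -0.]
[ 0.034 -0.001  0.557]
```

apply_moves([
  [[0.03,0,0.08],[0,0,0]],
  [[0.03,0,0.2],[0,0,0]],
  [[0.03,0,0.35],[0,0,0]],
  [[0.03,0,0.46],[0,0,0]],
  [[0.03,0,0.52],[0,0,0]],
  [[0.03,0,0.556],[0,0,0]],
  [[0.03,0,0.556],[0,0,0]],
  [[0.03,0,0.556],[0,0,0]],
  [[0.03,0,0.556],[0,0,0]],
])

```text
clock: 24.35
tcp_pos: [0.4575, 0.2949, 0.0694]
orientation: [2.359, 2.074, 0.001]
contact_force: [0.1, 0.6, -0.8]
grip_width: 0.0311
gripper_force: 30.2
```

apply_moves([
  [[0,0,0],[0,0,0]],
  [[0,0,0],[0,0,0]],
  [[0,0,0],[0,0,0]],
  [[0,0,0],[0,0,0]],
  [[0,0,0],[0,0,0]],
  [[0,0,0],[0,0,0]],
  [[0,0,0],[0,0,0]],
], jaw=1)

```text
clock: 25.22
tcp_pos: [0.4572, 0.2948, 0.069]
orientation: [2.359, 2.075, 0.0]
contact_force: [0.9, -0.4, 0.6]
grip_width: 0.0851
gripper_force: 0.0
```

apply_moves([
  [[0,0,-0.15],[0,0,0]],
  [[0,0,-0.35],[0,0,0]],
  [[0,0,-0.52],[0,0,0]],
  [[-0.1,0.02,-0.52],[0,0,0]],
  [[-0.3,0.05,-0.52],[0,0,0]],
  [[-0.5,0.08,-0.52],[0,0,0]],
  [[-0.7,0.11,-0.52],[0,0,0]],
  [[-0.9,0.14,-0.52],[0,0,0]],
  [[-1.0,0.15,-0.52],[0,0,0]],
])

```text
clock: 26.35
tcp_pos: [0.4621, 0.0389, 0.199]
orientation: [2.362, 2.07, -0.002]
contact_force: [0.4, 1.1, 0.6]
grip_width: 0.0853
gripper_force: 0.0
```

apply_moves([
  [[-0.2,0.03,0],[0,0,0]],
  [[-0.4,0.06,0],[0,0,0]],
  [[-0.6,0.09,0],[0,0,0]],
  [[-0.8,0.12,0],[0,0,0]],
  [[-0.95,0.15,0],[0,0,0]],
  [[-1.0,0.15,0],[0,0,0]],
  [[-1.0,0.15,0],[0,0,0]],
])

```text
clock: 27.22
tcp_pos: [0.4674, -0.2107, 0.1989]
orientation: [-2.36, -2.073, 0.0]
contact_force: [-0.5, 0.7, -0.7]
grip_width: 0.0854
gripper_force: 0.0
```

```bash
python3 - <<'E'
from h import *
go([.4685,-.394,.2],[.4685,-.394,.056])
g=grab_frame("top"); cv2.imwrite("pics/top3.png",cv2.resize(g["frame"][215:275,145:275],None,fx=5,fy=5)[:,:,::-1])
E
```

```text
at [ 0.4674 -0.2107  0.1989] turn [-0. -0. -0.]
[-0.726  0.099 -0.005]
[-0.727  0.099  0.571]
```

View pics/top3.png

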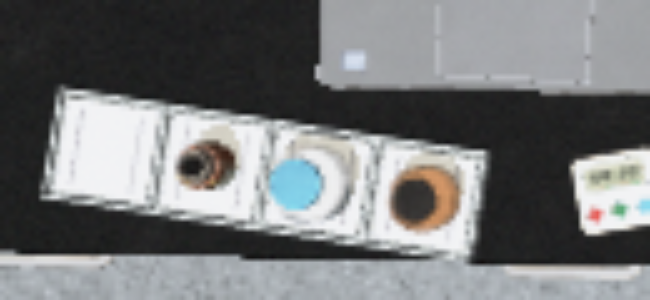

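The dropper stands upright and looks centred, with its tip at crop (188,165).

apply_moves([
  [[-0.2,0.03,0],[0,0,0]],
  [[-0.4,0.06,0],[0,0,0]],
  [[-0.6,0.09,0],[0,0,0]],
  [[-0.727,0.099,0.05],[0,0,0]],
  [[-0.727,0.099,0.12],[0,0,0]],
  [[-0.727,0.099,0.27],[0,0,0]],
  [[-0.727,0.099,0.43],[0,0,0]],
  [[-0.727,0.099,0.55],[0,0,0]],
  [[-0.727,0.099,0.6],[0,0,0]],
  [[-0.727,0.099,0.6],[0,0,0]],
])

```text
clock: 28.52
tcp_pos: [0.4695, -0.3924, 0.0487]
orientation: [-2.356, -2.076, -0.001]
contact_force: [-0.1, -0.4, 0.2]
grip_width: 0.0857
gripper_force: 0.0
```

apply_moves([
  [[0,0,0],[0,0,0]],
  [[0,0,0],[0,0,0]],
  [[0,0,0],[0,0,0]],
  [[0,0,0],[0,0,0]],
  [[0,0,0],[0,0,0]],
  [[0,0,0],[0,0,0]],
  [[0,0,0],[0,0,0]],
  [[0,0,0],[0,0,0]],
  [[0,0,0],[0,0,0]],
  [[0,0,0],[0,0,0]],
], jaw=-1, newtons=30)

```text
clock: 29.78
tcp_pos: [0.4692, -0.3946, 0.05]
orientation: [2.359, 2.074, -0.0]
contact_force: [-1.8, 0.1, 7.0]
grip_width: 0.0366
gripper_force: 29.3
```

```bash
python3 - <<'E'
from h import *
go([*comp("empty",.117),.2])
E
```

```text
at [ 0.4692 -0.3946  0.05  ] turn [ 0.  0. -0.]
[ 3.04  -0.4   -0.603]
```

apply_moves([
  [[0,0,-0.08],[0,0,0]],
  [[0,0,-0.22],[0,0,0]],
  [[0,0,-0.38],[0,0,0]],
  [[0,0,-0.52],[0,0,0]],
  [[0.05,-0.01,-0.58],[0,0,0]],
  [[0.17,-0.03,-0.58],[0,0,0]],
  [[0.33,-0.05,-0.58],[0,0,0]],
  [[0.5,-0.07,-0.58],[0,0,0]],
  [[0.68,-0.09,-0.58],[0,0,0]],
  [[0.85,-0.11,-0.58],[0,0,0]],
])

```text
clock: 31.02
tcp_pos: [0.4679, -0.1772, 0.1937]
orientation: [-2.357, -2.075, 0.001]
contact_force: [0.5, 0.1, -0.8]
grip_width: 0.0365
gripper_force: 30.3
```

apply_moves([
  [[0.17,-0.02,0],[0,0,0]],
  [[0.34,-0.05,0],[0,0,0]],
  [[0.51,-0.07,0],[0,0,0]],
  [[0.68,-0.09,0],[0,0,0]],
  [[0.85,-0.12,0],[0,0,0]],
  [[1.0,-0.13,0],[0,0,0]],
])

```text
clock: 31.78
tcp_pos: [0.4669, 0.0743, 0.1937]
orientation: [-2.357, -2.076, 0.002]
contact_force: [1.0, -0.6, -0.6]
grip_width: 0.0367
gripper_force: 30.3
```

apply_moves([
  [[0.17,-0.02,0],[0,0,0]],
  [[0.34,-0.05,0],[0,0,0]],
  [[0.51,-0.07,0],[0,0,0]],
  [[0.68,-0.09,0],[0,0,0]],
  [[0.83,-0.12,0],[0,0,0]],
  [[0.95,-0.13,0],[0,0,0]],
  [[1.0,-0.13,0],[0,0,0]],
  [[1.0,-0.13,0],[0,0,0]],
  [[1.0,-0.13,0],[0,0,0]],
])

```text
clock: 32.9
tcp_pos: [0.4683, 0.3226, 0.1937]
orientation: [2.36, 2.072, -0.002]
contact_force: [-0.4, -1.0, -1.8]
grip_width: 0.0367
gripper_force: 30.3
```

```bash
python3 - <<'E'
from h import *
go([*comp("empty",.117),.05])
E
```

```text
at [0.4683 0.3226 0.1937] turn [-0.     0.001 -0.   ]
[ 0.197 -0.03   0.574]
```

apply_moves([
  [[0.1,-0.015,0],[0,0,0]],
  [[0.195,-0.03,0],[0,0,0]],
  [[0.195,-0.03,0.08],[0,0,0]],
  [[0.195,-0.03,0.22],[0,0,0]],
  [[0.195,-0.03,0.38],[0,0,0]],
  [[0.195,-0.03,0.5],[0,0,0]],
  [[0.195,-0.03,0.55],[0,0,0]],
  [[0.195,-0.03,0.572],[0,0,0]],
  [[0.195,-0.03,0.572],[0,0,0]],
  [[0.195,-0.03,0.572],[0,0,0]],
])

```text
clock: 34.15
tcp_pos: [0.4676, 0.3742, 0.0521]
orientation: [2.359, 2.075, 0.003]
contact_force: [-0.9, -0.1, -1.6]
grip_width: 0.0366
gripper_force: 30.3
```

apply_moves([
  [[0,0,0],[0,0,0]],
  [[0,0,0],[0,0,0]],
  [[0,0,0],[0,0,0]],
  [[0,0,0],[0,0,0]],
  [[0,0,0],[0,0,0]],
  [[0,0,0],[0,0,0]],
  [[0,0,0],[0,0,0]],
], jaw=1)

```text
clock: 35.02
tcp_pos: [0.4671, 0.3737, 0.051]
orientation: [-2.359, -2.075, 0.0]
contact_force: [-0.1, 0.4, -0.2]
grip_width: 0.0857
gripper_force: 0.0
```

apply_moves([
  [[0,0,-0.15],[0,0,0]],
  [[0,0,-0.35],[0,0,0]],
  [[0,0,-0.6],[0,0,0]],
  [[0,0,-0.7],[0,0,0]],
  [[-0.15,0.02,-0.7],[0,0,0]],
  [[-0.4,0.05,-0.7],[0,0,0]],
  [[-0.65,0.08,-0.7],[0,0,0]],
  [[-0.9,0.11,-0.7],[0,0,0]],
  [[-1.0,0.13,-0.7],[0,0,0]],
])

```text
clock: 36.15
tcp_pos: [0.467, 0.1174, 0.2258]
orientation: [2.363, 2.069, -0.003]
contact_force: [0.4, 0.1, 0.0]
grip_width: 0.0856
gripper_force: 0.0
```

apply_moves([
  [[-0.2,0.03,0],[0,0,0]],
  [[-0.4,0.06,0],[0,0,0]],
  [[-0.6,0.08,0],[0,0,0]],
  [[-0.8,0.1,0],[0,0,0]],
  [[-0.8,0.1,0],[0,0,0]],
  [[-0.8,0.1,0],[0,0,0]],
])

```text
clock: 36.9
tcp_pos: [0.4666, -0.0794, 0.2261]
orientation: [-2.359, -2.075, -0.001]
contact_force: [-0.2, 0.1, 0.2]
grip_width: 0.0856
gripper_force: 0.0
```

```bash
python3 - <<'E'
from h import *
a=grab_frame("top")["frame"][215:275,145:275]; b=grab_frame("side")["frame"][120:240,190:320]
a=cv2.resize(a,None,fx=5,fy=5); b=cv2.resize(b,None,fx=2,fy=2)
c=np.zeros((545,650,3),np.uint8); c[:300]=a; c[300:540,:260]=b
cv2.imwrite("pics/end.png",c[:,:,::-1])
E
```

```text
(no output)
```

View pics/end.png

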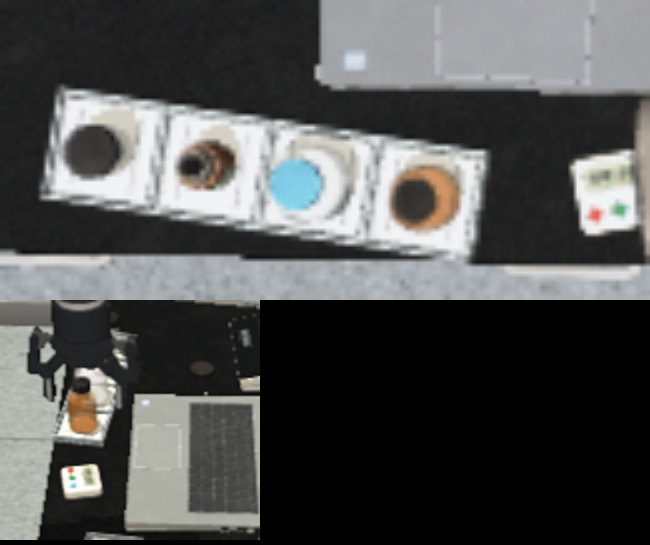

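All four containers stand upright and centred in reverse order, with cap centres at crop (92,152), (188,165), (297,185) and (412,203). The gripper is clear of them.

```bash
python3 -c "
from h import *
print(job.hand_in())"
```

```text
the job is handed in; nothing more can be done
None
```

I moved all four containers into the empty rack in reverse order and handed the job in at about 37 s on the robot clock; the last pictures show each upright and centred in its compartment, but the hand-in returned no verdict.

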